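Index the inspection camera to the next hole and hold the lock pin home

TASK

The inspection camera on the bridge is pinned over the middle calibration target: pull its lock knob up to free the pin, slide the camera along the bar to the next hole, on the side where the green circuit board lies, and let the pin drop in there. The pin is a snug fit, so push the knob down until it is fully home, and leave the boards and everything else on the bench where they are. Finish while holding: keep hold of the knob with the pin fully home, so that a colleague can tighten the clamp screw.

Things in the scene. Friction and masses are not known exactly. Their poses are not given: they have to be found in the camera images.
- rig: Camera bridge, fixed on a teal mat (3 mm): aluminium base plate 240 x 440 x 10 mm, two posts, and a level square bar 30 x 30 mm, 400 mm long, along the rig's y axis. Origin: centre of the plate's underside; z up. Bar's centre line at rig x = -20 mm, its top at z = 155 mm. Five 9.5 mm index holes in its top at rig y = -120, -60, 0, 60, 120 mm; the pin starts in y = 0, over a black-and-white target
- sleeve (a joint): slide of the blue sleeve (44 x 64 x 43 mm) that carries camera and lock plunger along the bar: metres along the rig's +y, 0 = pin in the middle hole, +0.060 and -0.060 = the next holes. About 1.5 N of friction with the pin out; it stays where it is left. The loose clamp screw on its side is not part of the job
- plunger (a joint): lift of the lock plunger: metres, 0 = pin fully home (knob on its steel barrel), 0.012 = upper stop. The round-nosed 8 mm pin goes 9 mm into the bar: clear above 0.009; let down off a hole it rests on the bar at 0.009; it finds a hole within 2 mm. A spring pulls it down: lifting takes 6 N, 11 N at the top. Friction leaves it 2 to 3 mm short of home on the spring alone: a push of 2 to 5 N seats it
- knob: pull knob of the plunger, upright on top of the sleeve: black grip 28 mm in diameter, 21 mm high, under a red cap 34 mm in diameter, 6 mm thick. It moves with plunger and sleeve. Nothing stands beside or above it; the sleeve's top is 17.5 mm below the grip's lower edge when home. Its origin lies 189.5 mm below knob_grip: use that point
- knob_grip (a point): centre of the knob's black grip, on its axis, half-way up the grip: 189.5 mm above the rig's origin when the pin is home, 10.5 mm below the red cap's underside
- lens (a point): the camera's lens: lower end of the black barrel that hangs on the rig's +x side of the sleeve, 50 mm from the bar's centre line, 77 mm above the rig's origin, with a white ring light (55 mm) around it. It moves with the sleeve
- pcb_carrier: black carrier 70 x 52 x 10 mm with the green circuit board in it, loose on the base plate between two low steel fences, under the camera's position at the next hole to one side of the middle (rig y = +60 or -60 mm, rig x = 30 mm). Origin: centre of its underside
- empty_carrier: the same black carrier, 70 x 52 x 10 mm, without a board, at the opposite place. Origin: centre of its underside
- driver_small: bystander: small screwdriver, black handle with red end, 140 mm long, 15 mm thick, lying on the base plate on the robot's side of the bar. Origin: under its middle
- driver_long: bystander: screwdriver, black handle with red end, 200 mm long, lying beside the base plate. Origin: under its middle
- alcohol: bystander: small white bottle with blue cap, 42 mm in diameter, 100 mm tall, standing on the base plate. Origin: centre of its underside
- spool: bystander: steel-grey solder spool, 42 mm in diameter, 38 mm tall, standing on the base plate. Origin: centre of its underside
- cutters: bystander: side cutters with red handles, about 135 mm long, lying beside the base plate. Origin: under the joint

How it is judged:
By the outcome, as a careful person would: the job done as asked, in the order asked, and still so for the second after the job is handed in, while the arm keeps its last pose, push and grip.
It also fails if it takes over 42 s, if anything falls off the work surface, if the arm or the gripper's body presses on something with over 40 N, if the wrist force passes 120 N, or if a joint passes its speed limit or range.

ROBOT

A 6-joint arm with a two-finger parallel gripper is mounted at the origin on the work surface. World frame = base frame: x ahead of the robot, y to its left, z up, the work surface at z = 0. Lengths are in m, angles in rad, forces in N, time in s.
With the tool pointing down it reaches from about 0.3 to 1 m from the base axis. Payload 5.1 kg.
Tool frame: the origin (TCP) lies at the very end of the fingers, on their centre line; the grasp point (between the pads) lies 19 mm behind it; z points along the fingers, y is the line along which they close (so a half turn about z gives the same grasp; the last joint's range is limited). The gripper opens to 95 mm and grips with 3 to 60 N. Pads are 20 mm wide; open, the fingers measure 119 mm over their backs; the gripper's body (75 mm by 180 mm) begins 59 mm behind the grasp point.
Start: joints at [1.214, 0.124, 1.65, -0, 1.367, -0.083], TCP at [0.176, 0.626, 0.192] pointing down, gripper open.
Joint ranges: [-2.61, 2.61], [-1.02, 2.33], [0.03, 2.71], [-1.35, 4.49], [0.32, 2.68], [-2.91, 2.91]. Speed limits (rad/s): [2.57, 2.57, 3.14, 3.14, 3.14, 3.14].

INTERFACE

Orientations are given as a unit quaternion [x, y, z, w].
In Python, from workcell import bot, viewer gives the robot as it stands.
- The arm moves only by the shell command python3 -m inch 'ROWS'. ROWS is JSON, one flat list of numbers, 7 for each row, row after row: the turn, a rotation vector about the tool's x, y, z in rad, then the shift along the tool's x, y, z in cm, then the opening, from 0 (shut) to 1 (fully open). In form: [wx, wy, wz, tx, ty, tz, jaw, wx, wy, wz, tx, ty, tz, jaw, ...]. A call has 1 to 5 rows; each row shifts and turns the commanded pose from where the row before left it, along the tool's axes as they then stand; what a row does not reach is not made up. A row lasts 1/12 s, in which the tool goes at most 41.7 mm and 7.16 degrees, less where a joint would pass 70% of its speed; a pose out of reach is approached as far as the arm can. A call is refused whole if a number of a shift passes 4.17 or a number of a turn 0.125, either way. A call with a gripper value outside its range is refused whole. The fingers move at their own pace and stop on an object; the grip force is fixed at half the most. Time passes only in rows, so rows that do not move let the fingers close. It gives the time, the measured TCP pose, the force, the opening and the grip force at its end, in the units of the state.
- bot.get_state(): the state, without advancing time (a new reading comes with each control period).
- viewer.read_camera(name): name is "scene" or "top" or "wrist"; returns the picture (384x512x3 uint8, blue, green, red); there is no depth.
- viewer.calibration(name): a dict with "intrinsics" (3x3 intrinsics, pixels), "T" (4x4, takes a point from camera to world coordinates); the wrist camera has in their place "T_tool_cam" (4x4, takes a point from camera to tool coordinates, whose origin is the TCP and whose axes are the flange's). Camera axes: x right, y down, z forward; pixel columns grow to the right and rows downward; lengths in m; the calibration is good to about 2 mm. A picture is of the moment at which its call begins: read the wrist's pose just before it. calibration takes no time and is no camera call.
- bot.job_done(): hands the job in; it is judged then, once.
The state is a dict: "t": time; "joint_pos": joint angles; "qd": joint speeds; "effort": joint torques, N m; "tcp_pos": TCP position; "eef_rot": TCP orientation; "contact_force": force on the tool from outside, world axes, zero at the start; "torque": the same for the moment, N m; "opening": finger opening in m; "grasp_force": force on a finger pad.
Only numpy, scipy, OpenCV 4.12 (cv2) and the standard library are available. Lean on these libraries where they do the work, as an engineer would, in place of code of your own. Each camera call takes 0.05 s, during which the arm holds its last target. There are 200 camera calls.

## Working session

There is one attempt and no reset: what is moved stays moved. The work goes in short steps, Python scripts to look and compute and a shell command to move; the robot and the scene stay as the last step left them, time stands still between calls to the robot, and variables do not carry over. Pictures are saved under pics/ and viewed, at most 10 in all, crops included, and the job is handed in when it is done.

```bash
mkdir -p pics; python3 - <<'E'
from workcell import bot, viewer
import cv2,numpy as np
np.set_printoptions(precision=4,suppress=True)
print(bot.get_state())
for n in("scene","top"):
    cv2.imwrite(f"pics/{n}0.png",viewer.read_camera(n)); c=viewer.calibration(n); print(n,c)
print(viewer.calibration("wrist"))
E
```

```text
{'t': 0.0, 'joint_pos': array([ 1.2144,  0.1245,  1.6517, -0.    ,  1.3675, -0.0826]), 'qd': array([-0.0001,  0.0017, -0.0014, -0.0013, -0.0017,  0.0003]), 'effort': array([ -0.0012, -41.7581, -35.9944,   0.0775,   0.0489,  -0.0002]), 'tcp_pos': array([0.1755, 0.6251, 0.1903]), 'eef_rot': array([ 0.1365,  0.9906, -0.001 , -0.0002]), 'contact_force': array([0.1339, 0.131 , 0.2845]), 'torque': array([-0.0038, -0.031 ,  0.0416]), 'grasp_force': 0.0, 'opening': 0.09532068095350851}
scene {'intrinsics': array([[480.3829,   0.    , 261.3209],
       [  0.    , 480.3829, 182.9022],
       [  0.    ,   0.    ,   1.    ]]), 'T': array([[ 0.5172,  0.4709, -0.7147,  1.3253],
       [ 0.8558, -0.2885,  0.4293, -0.4034],
       [-0.0041, -0.8337, -0.5523,  0.7075],
       [ 0.    ,  0.    ,  0.    ,  1.    ]])}
top {'intrinsics': array([[355.5267,   0.    , 252.6084],
       [  0.    , 355.5267, 195.9389],
       [  0.    ,   0.    ,   1.    ]]), 'T': array([[-0.059 , -0.9758,  0.2107,  0.4195],
       [-0.9983,  0.0569, -0.016 ,  0.0513],
       [ 0.0036, -0.2113, -0.9774,  0.8917],
       [ 0.    ,  0.    ,  0.    ,  1.    ]])}
{'intrinsics': array([[287.3014,   0.    , 259.7142],
       [  0.    , 287.3014, 193.8351],
       [  0.    ,   0.    ,   1.    ]]), 'T_tool_cam': array([[-0.0003, -0.9631, -0.2693,  0.0761],
       [ 1.    , -0.0005,  0.0008, -0.0005],
       [-0.001 , -0.2693,  0.9631, -0.1939],
       [ 0.    ,  0.    ,  0.    ,  1.    ]])}
```

View pics/scene0.png

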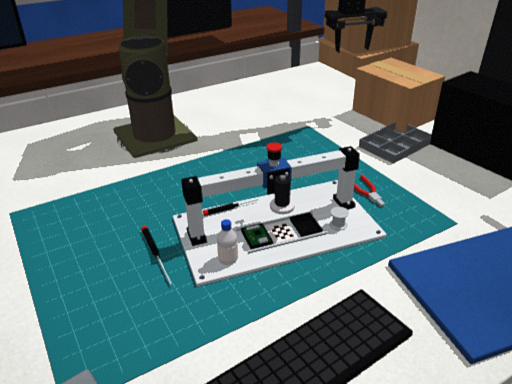

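View pics/top0.png

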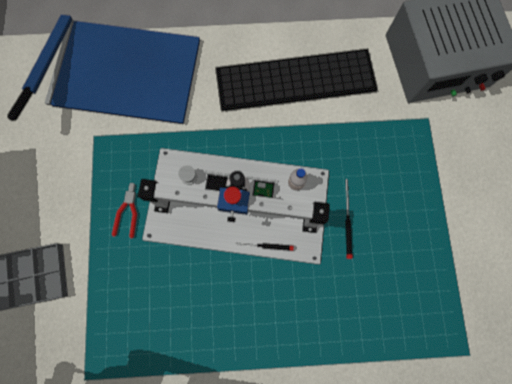

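The scene view shows the red cap at (274,148) with the green board left of the target at (257,235). In the top view the cap is at (232,195) and the green board at (263,188), so the slide goes towards world -y, with rig axes roughly parallel to world axes.

```bash
cat > h.py <<'E'
import cv2,numpy as np
from scipy.spatial.transform import Rotation as R
from workcell import bot,viewer
np.set_printoptions(precision=4,suppress=True)
def cam(n,s=None):
    c=viewer.calibration(n)
    if n!="wrist": return c["intrinsics"],c["T"]
    T=np.eye(4);T[:3,:3]=R.from_quat(s["eef_rot"]).as_matrix();T[:3,3]=s["tcp_pos"]
    return c["intrinsics"],T@c["T_tool_cam"]
def ray(K,T,uv):
    d=np.linalg.inv(K)@[uv[0],uv[1],1]; return T[:3,3],T[:3,:3]@d
def plane(K,T,uv,z):
    o,d=ray(K,T,uv); return o+d*(z-o[2])/d[2]
def tri(rs):
    A=0;b=0
    for o,d in rs:
        d=d/np.linalg.norm(d);P=np.eye(3)-np.outer(d,d);A=A+P;b=b+P@o
    return np.linalg.solve(A,b)
def red(im):
    h=cv2.cvtColor(im,cv2.COLOR_BGR2HSV)
    return (((h[...,0]<8)|(h[...,0]>172))&(h[...,1]>150)&(h[...,2]>70)).astype(np.uint8)
def blobs(m,k=3):
    c,_=cv2.findContours(m,cv2.RETR_EXTERNAL,cv2.CHAIN_APPROX_NONE)
    return sorted(c,key=cv2.contourArea)[::-1][:k]
E
python3 - <<'E'
from h import *
rs=[]
for n in("scene","top"):
    im=cv2.imread(f"pics/{n}0.png");K,T=cam(n)
    for c in blobs(red(im)):
        e=cv2.minAreaRect(c); print(n,e,cv2.contourArea(c),plane(K,T,e[0],.206))
        x,y=e[0]
        if abs(x-(274 if n=="scene" else 232))<6 and abs(y-(148 if n=="scene" else 195))<8: rs.append(ray(K,T,e[0]))
print("tri cap",len(rs),tri(rs))
im=cv2.imread("pics/top0.png");K,T=cam("top")
h=cv2.cvtColor(im,cv2.COLOR_BGR2HSV)
m=((h[...,1]<40)&(h[...,2]>140)).astype(np.uint8);m[:140]=0;m[270:]=0;m[:,:135]=0;m[:,335:]=0
p=np.vstack([c.reshape(-1,2) for c in blobs(m,6) if cv2.contourArea(c)>100]).astype(np.float32)
w=np.array([plane(K,T,q,.013)[:2] for q in p],np.float32)
r=cv2.minAreaRect(w*1000);print("plate",r,cv2.boxPoints(r))
g=((h[...,0]>40)&(h[...,0]<80)&(h[...,1]>80)).astype(np.uint8)
for c in blobs(g): print("green",cv2.minAreaRect(c),plane(K,T,cv2.minAreaRect(c)[0],.021))
E
```

```text
scene ((274.0, 147.0), (8.0, 14.0), 90.0) 96.5 [0.5719 0.0812 0.206 ]
scene ((368.1966857910156, 182.83604431152344), (21.254125595092773, 4.8654022216796875), 50.19443130493164) 68.5 [0.7815 0.1586 0.206 ]
scene ((360.74249267578125, 190.41845703125), (18.21238899230957, 4.913414001464844), 31.607501983642578) 49.0 [0.7936 0.1299 0.206 ]
top ((232.0, 194.5), (16.0, 17.0), 0.0) 205.5 [0.5726 0.0806 0.206 ]
top ((117.77865600585938, 218.54766845703125), (6.008538722991943, 34.17573928833008), 20.323135375976562) 101.0 [0.5377 0.3044 0.206 ]
top ((133.0, 220.0), (6.0, 34.0), 0.0) 99.5 [0.5331 0.2749 0.206 ]
tri cap 2 [0.5725 0.0806 0.2064]
plate ((591.5012817382812, 77.34846496582031), (437.1543273925781, 238.3477020263672), 78.98001098632812) [[ 432.7436 -114.418 ]
 [ 666.6963 -159.9785]
 [ 750.259   269.1149]
 [ 516.3063  314.6754]]
green ((263.1099548339844, 188.73001098632812), (17.960512161254883, 13.01076602935791), 8.13010311126709) [0.6242 0.0096 0.021 ]
green ((453.1922302246094, 92.0384750366211), (5.824352264404297, 5.269651889801025), 56.3099365234375) [ 0.8603 -0.5165  0.021 ]
green ((298.0, 58.0), (0.0, 0.0), 0.0) [ 0.9854 -0.1097  0.021 ]
```

```bash
python3 -m inch '[0,0,-0.082,0,0,-3.5,1, 0,0,0,0,0,-3.5,1, 0,0,0,-2.8,-2.6,0,1, 0,0,0,-2.8,-2.6,0,1, 0,0,0,-2.8,-2.6,0,1]'; python3 -m inch '[0,0,0,-2.8,-2.6,0,1, 0,0,0,-2.8,-2.6,0,1, 0,0,0,-2.8,-2.6,0,1, 0,0,0,-2.8,-2.6,0,1, 0,0,0,-2.8,-2.6,0,1]'; python3 -m inch '[0,0,0,-2.8,-2.6,0,1, 0,0,0,-2.8,-2.6,0,1, 0,0,0,-2.8,-2.6,0,1, 0,0,0,-2.8,-2.6,0,1, 0,0,0,0,0,0,1]'
cat > m.py <<'E'
import sys
from h import *
s=bot.get_state(); im=viewer.read_camera("wrist"); cv2.imwrite(f"pics/{sys.argv[1]}.png",im)
K,T=cam("wrist",s); M=R.from_quat(s["eef_rot"]).as_matrix()
print("tcp",s["tcp_pos"],"t",s["t"],"\n",M)
for c in blobs(red(im)):
    (u,v),a=cv2.minEnclosingCircle(c); p=plane(K,T,(u,v),.209); print(u,v,a,"cap",p,"tool delta",M.T@(p-s["tcp_pos"]))
g=np.array([.5722,.0808,.1735]);print("to goal, tool cm",100*M.T@(g-s["tcp_pos"]))
E
python3 m.py w1
```

```text
t: 0.52
tcp_pos: [0.2437, 0.5325, 0.262]
eef_rot: [0.095, 0.995, 0.0, 0.0]
contact_force: [0.9, 0.2, 0.2]
opening: 0.095
grasp_force: 0.0
t: 0.93
tcp_pos: [0.3565, 0.3771, 0.2611]
eef_rot: [0.096, 0.995, -0.0, -0.0]
contact_force: [1.0, 0.7, 0.2]
opening: 0.0949
grasp_force: 0.0
t: 1.35
tcp_pos: [0.4488, 0.2507, 0.261]
eef_rot: [0.099, 0.995, -0.001, 0.0]
contact_force: [-0.3, 0.6, -0.1]
opening: 0.0952
grasp_force: 0.0
tcp [0.4488 0.2507 0.261 ] t 1.35 
 [[-0.9804  0.1972  0.0005]
 [ 0.1972  0.9804 -0.0025]
 [-0.001  -0.0024 -1.    ]]
328.5 221.5 23.759307861328125 cap [0.4797 0.3082 0.209 ] tool delta [-0.0189  0.0626  0.0518]
353.0 212.0 15.03339672088623 cap [0.4749 0.3311 0.209 ] tool delta [-0.0097  0.0841  0.0518]
78.0 216.0 3.1623775959014893 cap [0.4295 0.0857 0.209 ] tool delta [-0.0136 -0.1655  0.0524]
to goal, tool cm [-15.4374 -14.2019   8.7951]
```

View pics/w1.png

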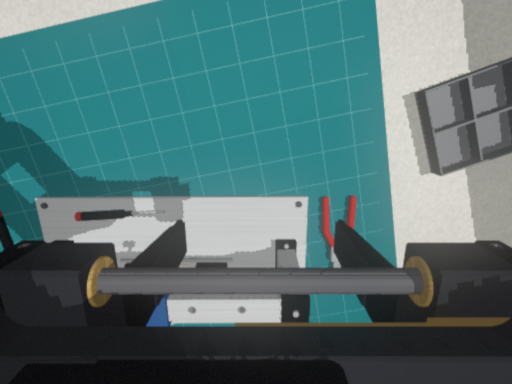

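The wrist view shows the plate edge level along row 198, so the tool is aligned with the rig; the knob is hidden behind the gripper. I'll move over it.

```bash
python3 -m inch '[0,0,0,-2.9,-2.7,0,1, 0,0,0,-2.9,-2.7,0,1, 0,0,0,-2.9,-2.7,0,1, 0,0,0,-2.9,-2.7,0,1, 0,0,0,-2.9,-2.7,0,1]'; python3 -m inch '[0,0,0,0,0,0,1, 0,0,0,0,0,0,1]';  python3 m.py w2
python3 - <<'E'
from h import *
for n in("scene","top"): cv2.imwrite(f"pics/{n}1.png",viewer.read_camera(n))
E
```

```text
t: 1.82
tcp_pos: [0.563, 0.0952, 0.2613]
eef_rot: [0.095, 0.995, 0.0, -0.0]
contact_force: [1.4, 0.5, 0.3]
opening: 0.0951
grasp_force: 0.0
t: 1.98
tcp_pos: [0.5629, 0.095, 0.2607]
eef_rot: [0.097, 0.995, 0.0, -0.001]
contact_force: [-0.6, 0.6, -0.3]
opening: 0.095
grasp_force: 0.0
tcp [0.5629 0.095  0.2607] t 1.9833 
 [[-0.9813  0.1925 -0.0019]
 [ 0.1925  0.9813  0.0005]
 [ 0.0019  0.0002 -1.    ]]
440.5 133.0 29.56781768798828 cap [0.5328 0.2554 0.209 ] tool delta [0.0603 0.1515 0.0518]
421.5 133.5 27.72193145751953 cap [0.5301 0.2397 0.209 ] tool delta [0.0599 0.1356 0.0518]
57.5 124.0 5.590270042419434 cap [ 0.4639 -0.057   0.209 ] tool delta [ 0.0678 -0.1683  0.0518]
to goal, tool cm [-1.206  -1.2202  8.7176]
```

View pics/w2.png

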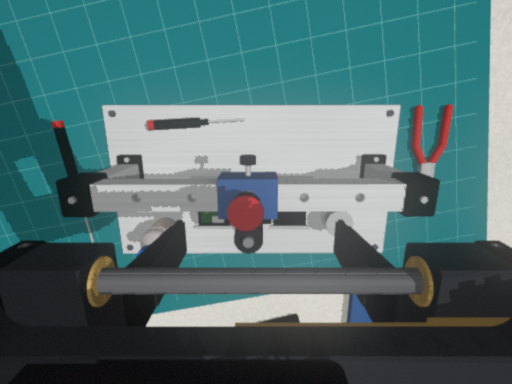

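The wrist view shows the red cap at about (246,212), the green board just left of the sleeve at (210,215), and the bar level in the image.

```bash
python3 - <<'E'
from h import *
s=bot.get_state(); im=cv2.imread("pics/w2.png");h=cv2.cvtColor(im,cv2.COLOR_BGR2HSV)
m=(((h[...,0]<10)|(h[...,0]>168))&(h[...,1]>110)&(h[...,2]>50)).astype(np.uint8)
m[:,:200]=0;m[:,300:]=0;m[:180]=0;m[250:]=0
K,T=cam("wrist",s);M=R.from_quat(s["eef_rot"]).as_matrix()
c=blobs(m)[0];e=cv2.fitEllipse(c);print(e)
p=plane(K,T,e[0],.208);print(p,"delta cm",100*M.T@(p-s["tcp_pos"]))
E
```

```text
((245.0926513671875, 212.767333984375), (34.3345947265625, 35.10100173950195), 101.48709106445312)
[0.5701 0.0815 0.208 ] delta cm [-1.0917 -1.3549  5.3349]
```

```bash
python3 -m inch '[0,0,0,-1.15,-1.3,0,1, 0,0,0,0,0,3,1, 0,0,0,0,0,3,1, 0,0,0,0,0,2.6,1, 0,0,0,0,0,0,0.5]'; python3 -m inch '[0,0,0,0,0,0,0.4, 0,0,0,0,0,0,0.4, 0,0,0,0,0,0,0.4]'; python3 m.py w3;  python3 - <<'E'
from h import *
cv2.imwrite("pics/s3.png",cv2.resize(viewer.read_camera("scene")[100:220,200:360],None,fx=3,fy=3))
E
```

```text
t: 2.55
tcp_pos: [0.5669, 0.0818, 0.169]
eef_rot: [0.095, 0.996, -0.001, -0.005]
contact_force: [-0.8, -0.0, -1.8]
opening: 0.0922
grasp_force: 0.0
t: 2.8
tcp_pos: [0.5729, 0.0811, 0.1785]
eef_rot: [0.095, 0.995, 0.0, 0.002]
contact_force: [0.2, -0.2, 0.2]
opening: 0.0734
grasp_force: 0.0
tcp [0.5729 0.0811 0.1785] t 2.8 
 [[-0.9819  0.1896  0.0044]
 [ 0.1896  0.9819  0.0003]
 [-0.0043  0.0011 -1.    ]]
256.9700622558594 238.875244140625 25.710336685180664 cap [0.5709 0.0794 0.209 ] tool delta [ 0.0015 -0.002  -0.0305]
491.5 126.0 37.88479232788086 cap [0.5289 0.22   0.209 ] tool delta [ 0.0694  0.1281 -0.0307]
467.5 127.5 35.531776428222656 cap [0.5272 0.2069 0.209 ] tool delta [ 0.0686  0.115  -0.0307]
to goal, tool cm [ 0.0646 -0.039   0.4992]
```

View pics/w3.png

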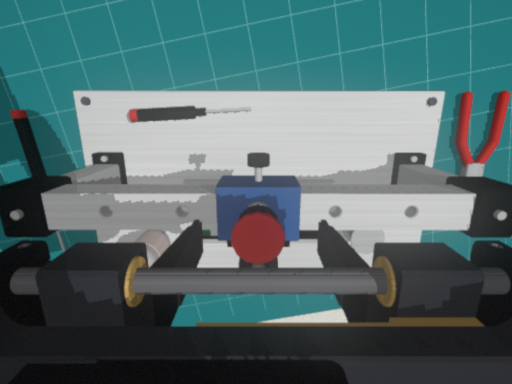

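View pics/s3.png

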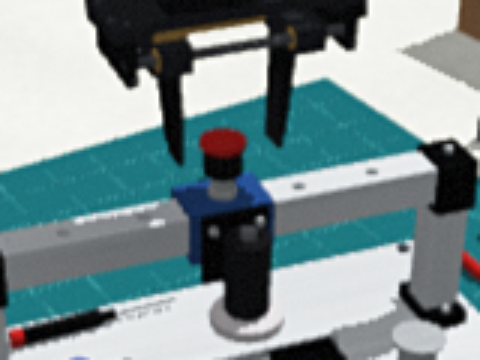

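Both views show the fingers straddling the knob, centred laterally; the tips look somewhat high, so I'll check settled height.

```bash
python3 -m inch '[0,0,0,0,0,0,0.6, 0,0,0,0,0,0,0.6, 0,0,0,0,0,0,0.6]'; python3 - <<'E'
from h import *
s=bot.get_state();K,T=cam("scene");print(s["tcp_pos"],s["opening"],s["contact_force"])
for p in (s["tcp_pos"],[.572,.081,.1735],[.572,.081,.209]):
    q=np.linalg.inv(T)@[*p,1];q=K@q[:3];u=q[:2]/q[2];print(u,3*(u-[200,100]))
E
```

```text
t: 3.15
tcp_pos: [0.5718, 0.0803, 0.1761]
eef_rot: [0.096, 0.995, 0.0, 0.0]
contact_force: [0.6, -0.1, 0.4]
opening: 0.0574
grasp_force: 0.0
[0.5718 0.0803 0.1761] 0.05743534002420157 [ 0.6418 -0.0697  0.4302]
[273.4932 159.1693] [220.4797 177.508 ]
[273.8059 160.1581] [221.4178 180.4744]
[273.9778 145.8057] [221.9334 137.4172]
```

```bash
python3 - <<'E'
from h import *
s=bot.get_state()
cv2.imwrite("pics/s4.png",cv2.resize(viewer.read_camera("scene")[100:220,200:360],None,fx=4,fy=4,interpolation=cv2.INTER_CUBIC))
print(s["tcp_pos"],bot.get_state()["tcp_pos"])
E
```

```text
[0.5718 0.0803 0.1761] [0.5717 0.0802 0.1759]
```

View pics/s4.png

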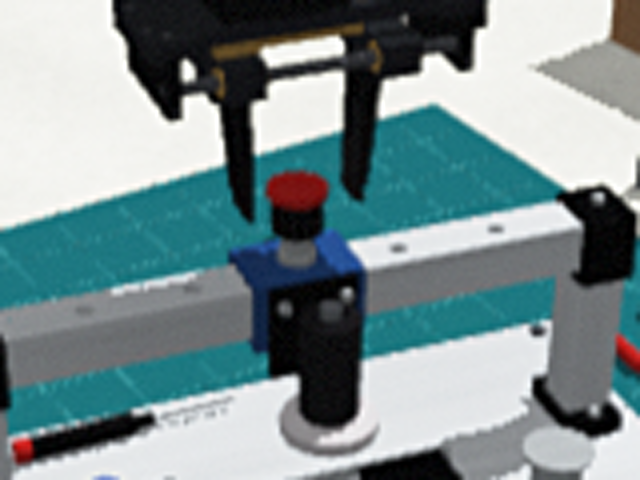

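The scene crop shows tip midpoint at about (302,210), some 27 crop-pixels higher than the projected TCP, so tips may be ~15 mm higher than the reading suggests. I'll check with the plate's known width in the wrist pictures and the tips in the first scene picture.

```bash
python3 - <<'E'
from h import *
q=[([.5629,.095,.2607],np.array([[-.9813,.1925,-.0019],[.1925,.9813,.0005],[.0019,.0002,-1]]),(105,106),(400,106)),
([.5729,.0811,.1785],np.array([[-.9819,.1896,.0044],[.1896,.9819,.0003],[-.0043,.0011,-1]]),(77,92),(443,92))]
c=viewer.calibration("wrist");K=c["intrinsics"]
for t,M,a,b in q:
    X=np.eye(4);X[:3,:3]=M;X[:3,3]=t
    for dz in(-.01,0,.01,.02):
        Y=X.copy();Y[2,3]+=dz;Y=Y@c["T_tool_cam"]
        A=plane(K,Y,a,.013);B=plane(K,Y,b,.013);print(dz,np.linalg.norm(A-B),A,B)
K,T=cam("scene")
w=np.linalg.inv(T)@[.1755,.6251,.1903,1];w=K@w[:3];print("tip scene0",w[:2]/w[2])
im=cv2.imread("pics/scene0.png")[:,:,:].max(axis=2)
for r in range(30,66,3): print(r,np.where(im[r,320:400]<60)[0]+320)
E
```

```text
-0.01 0.42410336781937336 [ 0.4347 -0.1064  0.013 ] [0.5165 0.3098 0.013 ]
0 0.4339254341177211 [ 0.4335 -0.1114  0.013 ] [0.5171 0.3144 0.013 ]
0.01 0.44374750041606875 [ 0.4322 -0.1164  0.013 ] [0.5178 0.3191 0.013 ]
0.02 0.45356956671441645 [ 0.431  -0.1213  0.013 ] [0.5184 0.3237 0.013 ]
-0.01 0.42005681129491673 [ 0.4358 -0.1056  0.013 ] [0.5155 0.3068 0.013 ]
0 0.43208889745303064 [ 0.434  -0.1114  0.013 ] [0.516  0.3128 0.013 ]
0.01 0.44412098361114455 [ 0.4322 -0.1171  0.013 ] [0.5165 0.3189 0.013 ]
0.02 0.45615306976925835 [ 0.4305 -0.1229  0.013 ] [0.517 0.325 0.013]
tip scene0 [350.5132  56.6669]
30 [320 321 322 323 335 336 337 338 339 340 367 368 369 370 371 372]
33 [320 321 322 323 335 336 337 338 339 340 366 367 368 369 370 371 372]
36 [335 336 337 338 339 340 366 367 368 369 370 371]
39 [335 336 337 338 339 340 365 366 367 368 369 370]
42 [335 336 337 338 339 340 365 366 367 368 369 370]
45 [335 336 337 338 339 365 366 367 368 369]
48 [336 337 338 339 365 366 367 368]
51 [337 338 339]
54 []
57 []
60 []
63 []
```

```bash
python3 -m inch '[0,0,0,0,0,0.3,0.6, 0,0,0,0,0,0.3,0.6, 0,0,0,0,0,0.2,0.6, 0,0,0,0,0,0,0.6, 0,0,0,0,0,0,0.6]'; python3 - <<'E'
from h import *
print(bot.get_state()["contact_force"],bot.get_state()["tcp_pos"])
im=viewer.read_camera("scene");cv2.imwrite("pics/s5.png",cv2.resize(im[125:185,235:315],None,fx=8,fy=8,interpolation=cv2.INTER_NEAREST))
E
```

```text
t: 3.62
tcp_pos: [0.5713, 0.0803, 0.1671]
eef_rot: [0.096, 0.995, -0.0, -0.0]
contact_force: [-0.7, -0.5, -0.1]
opening: 0.0571
grasp_force: 0.0
[-0.7233 -0.5412 -0.0798] [0.5713 0.0803 0.1671]
```

View pics/s5.png

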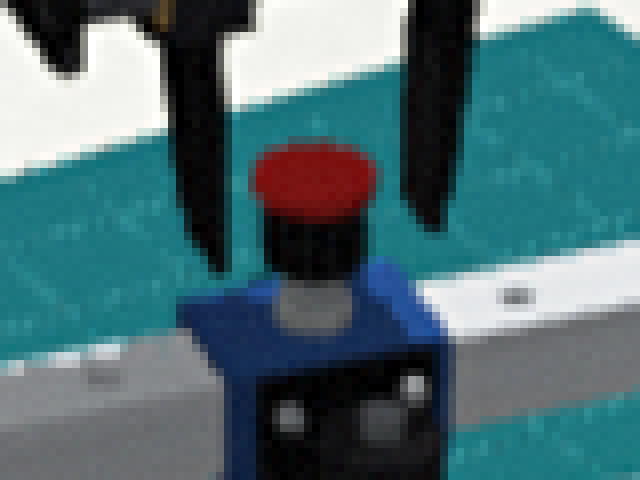

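The zoom shows the tips level with the lower half of the black grip, straddling it (knob axis u=315, tips' midpoint u=323). I'll close and let the opening tell whether it's the grip (28 mm) or the cap (34 mm).

```bash
python3 -m inch '[0,0,0,0,0,0,0.4, 0,0,0,0,0,0,0.4, 0,0,0,0,0,0,0.3, 0,0,0,0,0,0,0.2, 0,0,0,0,0,0,0.2]'; python3 -m inch '[0,0,0,0,0,0,0.2, 0,0,0,0,0,0,0.2, 0,0,0,0,0,0,0.2]'
```

```text
t: 4.08
tcp_pos: [0.5716, 0.0803, 0.1677]
eef_rot: [0.096, 0.995, -0.0, 0.0]
contact_force: [-0.2, 0.3, -0.1]
opening: 0.0329
grasp_force: 30.0
t: 4.33
tcp_pos: [0.5716, 0.0803, 0.1677]
eef_rot: [0.096, 0.995, -0.0, 0.0]
contact_force: [0.4, 0.1, -0.2]
opening: 0.0327
grasp_force: 30.0
```

Opening 33 mm means the pads are on the cap, consistent with the images showing the tips ~17 mm higher than the reading. Reopen and go down in small guarded steps.

```bash
python3 -m inch '[0,0,0,0,0,0,0.6, 0,0,0,0,0,0,0.6, 0,0,0,0,0,0,0.6, 0,0,0,0,0,0.3,0.6, 0,0,0,0,0,0,0.6]'; python3 -m inch '[0,0,0,0,0,0.3,0.6, 0,0,0,0,0,0,0.6]'; python3 - <<'E'
from h import *
im=viewer.read_camera("scene");cv2.imwrite("pics/s6.png",cv2.resize(im[125:185,235:315],None,fx=8,fy=8,interpolation=cv2.INTER_NEAREST))
E
```

```text
t: 4.75
tcp_pos: [0.5712, 0.0803, 0.1639]
eef_rot: [0.096, 0.995, -0.0, -0.0]
contact_force: [-0.1, -0.7, 0.1]
opening: 0.0559
grasp_force: 0.0
t: 4.92
tcp_pos: [0.5711, 0.0803, 0.1607]
eef_rot: [0.096, 0.995, -0.0, -0.001]
contact_force: [-0.2, -0.3, -1.1]
opening: 0.0565
grasp_force: 0.0
```

View pics/s6.png

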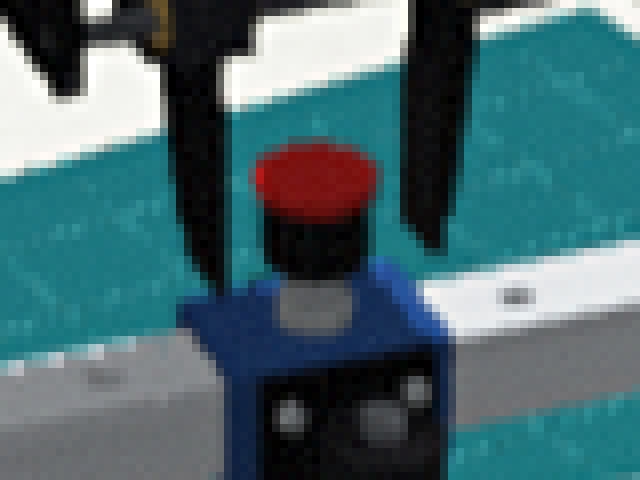

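Tips' midpoint is now at about (325,270), still above the sleeve's top. 5 mm more and close.

```bash
python3 -m inch '[0,0,0,0,0,0.3,0.6, 0,0,0,0,0,0,0.6]';python3 -m inch '[0,0,0,0,0,0.2,0.6, 0,0,0,0,0,0,0.6]'; python3 -m inch '[0,0,0,0,0,0,0.4, 0,0,0,0,0,0,0.4, 0,0,0,0,0,0,0.2, 0,0,0,0,0,0,0.2, 0,0,0,0,0,0,0.2]'; python3 -m inch '[0,0,0,0,0,0,0.2, 0,0,0,0,0,0,0.2, 0,0,0,0,0,0,0.2]'
```

```text
t: 5.13
tcp_pos: [0.5713, 0.0803, 0.1579]
eef_rot: [0.096, 0.995, -0.0, -0.0]
contact_force: [0.0, 0.3, -1.0]
opening: 0.0568
grasp_force: 0.0
t: 5.3
tcp_pos: [0.5713, 0.0803, 0.1561]
eef_rot: [0.096, 0.995, -0.0, -0.0]
contact_force: [-0.9, 0.3, -1.0]
opening: 0.0571
grasp_force: 0.0
t: 5.72
tcp_pos: [0.5716, 0.0803, 0.1567]
eef_rot: [0.096, 0.995, -0.0, 0.0]
contact_force: [0.4, 0.8, 0.8]
opening: 0.033
grasp_force: 30.0
t: 5.97
tcp_pos: [0.5716, 0.0803, 0.1567]
eef_rot: [0.096, 0.995, -0.0, 0.0]
contact_force: [-0.2, 0.9, 0.8]
opening: 0.0328
grasp_force: 30.0
```

```bash
python3 -m inch '[0,0,0,0,0,0,0.5, 0,0,0,0,0,0,0.5, 0,0,0,0,0,0.2,0.5, 0,0,0,0,0,0,0.5]'; python3 -m inch '[0,0,0,0,0,0.2,0.5, 0,0,0,0,0,0,0.5]'; python3 -m inch '[0,0,0,0,0,0.1,0.5, 0,0,0,0,0,0,0.5]'; python3 -m inch '[0,0,0,0,0,0,0.3, 0,0,0,0,0,0,0.2, 0,0,0,0,0,0,0.2, 0,0,0,0,0,0,0.2, 0,0,0,0,0,0,0.2]'
```

```text
t: 6.3
tcp_pos: [0.5713, 0.0803, 0.1541]
eef_rot: [0.096, 0.995, -0.0, -0.0]
contact_force: [0.2, -0.0, 0.5]
opening: 0.0472
grasp_force: 0.0
t: 6.47
tcp_pos: [0.5713, 0.0803, 0.152]
eef_rot: [0.096, 0.995, -0.0, -0.0]
contact_force: [-0.5, -0.1, -1.1]
opening: 0.0476
grasp_force: 0.0
t: 6.63
tcp_pos: [0.5714, 0.0803, 0.1513]
eef_rot: [0.096, 0.995, -0.0, -0.0]
contact_force: [-0.1, 0.4, -0.5]
opening: 0.0477
grasp_force: 0.0
t: 7.05
tcp_pos: [0.5716, 0.0803, 0.1516]
eef_rot: [0.096, 0.995, -0.0, 0.0]
contact_force: [-0.2, -0.1, -0.2]
opening: 0.0329
grasp_force: 30.0
```

```bash
python3 -m inch '[0,0,0,0,0,-0.2,0.2, 0,0,0,0,0,0,0.2]'; python3 -m inch '[0,0,0,0,0,-0.2,0.2, 0,0,0,0,0,-0.2,0.2, 0,0,0,0,0,0,0.2]';python3 - <<'E'
from h import *
im=viewer.read_camera("scene");K,T=cam("scene");c=blobs(red(im)[:170,240:310])[0]
print(cv2.boundingRect(c),cv2.minAreaRect(c),bot.get_state()["contact_force"])
c0=blobs(red(cv2.imread("pics/scene0.png"))[:170,240:310])[0];print(cv2.boundingRect(c0))
E
```

```text
t: 7.22
tcp_pos: [0.5715, 0.0803, 0.1528]
eef_rot: [0.096, 0.995, -0.0, -0.0]
contact_force: [2.2, 0.4, -5.1]
opening: 0.0326
grasp_force: 30.0
t: 7.47
tcp_pos: [0.5714, 0.0803, 0.1571]
eef_rot: [0.096, 0.995, -0.0, -0.0]
contact_force: [4.3, -0.6, -8.5]
opening: 0.0327
grasp_force: 30.0
(29, 141, 13, 9) ((35.0, 145.0), (8.0, 12.0), 90.0) [ 3.6823  1.1047 -8.5675]
(27, 143, 15, 9)
```

The force (8.5 N at 5.5 mm) matches the spring; the knob rises with the grip. Lift on to ~10.8 mm.

```bash
python3 -m inch '[0,0,0,0,0,-0.2,0.2, 0,0,0,0,0,-0.2,0.2, 0,0,0,0,0,-0.15,0.2, 0,0,0,0,0,0,0.2]'; python3 -m inch '[0,0,0,0,-0.2,0,0.2, 0,0,0,0,-0.3,0,0.2, 0,0,0,0,0,0,0.2]'
```

```text
t: 7.85
tcp_pos: [0.5714, 0.0803, 0.1629]
eef_rot: [0.096, 0.995, -0.0, -0.0]
contact_force: [4.1, 0.6, -10.3]
opening: 0.0327
grasp_force: 30.0
t: 8.1
tcp_pos: [0.5703, 0.0749, 0.1629]
eef_rot: [0.096, 0.995, -0.0, -0.0]
contact_force: [3.5, -0.8, -8.9]
opening: 0.0326
grasp_force: 30.0
```

```bash
python3 -m inch '[0,0,0,0,-0.8,0,0.2, 0,0,0,0,-1,0,0.2, 0,0,0,0,-1,0,0.2, 0,0,0,0,-1,0,0.2, 0,0,0,0,-0.8,0,0.2]'; python3 -m inch '[0,0,0,0,-0.5,0,0.2, 0,0,0,0,-0.3,0,0.2, 0,0,0,0,0,0,0.2, 0,0,0,0,0,0,0.2]'; python3 - <<'E'
from h import *
s=bot.get_state();M=R.from_quat(s["eef_rot"]).as_matrix()
print(s["tcp_pos"],"left cm",100*M.T@(np.array([.5601,.0214,.1629])-s["tcp_pos"]))
E
```

```text
t: 8.52
tcp_pos: [0.5615, 0.0293, 0.1629]
eef_rot: [0.096, 0.995, -0.0, -0.0]
contact_force: [4.3, 0.4, -10.7]
opening: 0.0327
grasp_force: 30.0
t: 8.85
tcp_pos: [0.56, 0.0217, 0.1629]
eef_rot: [0.096, 0.995, -0.001, -0.0]
contact_force: [3.2, -2.8, -11.0]
opening: 0.0329
grasp_force: 30.0
[0.56   0.0217 0.1629] left cm [-0.0146 -0.0274 -0.0021]
```

```bash
python3 -m inch '[0,0,0,0,-0.03,0.2,0.2, 0,0,0,0,0,0.2,0.2, 0,0,0,0,0,0,0.2]'; python3 -m inch '[0,0,0,0,0,0.2,0.2, 0,0,0,0,0,0.2,0.2, 0,0,0,0,0,0,0.2]'; python3 -m inch '[0,0,0,0,0,0.2,0.2, 0,0,0,0,0,0,0.2, 0,0,0,0,0,0,0.2]'
```

```text
t: 9.1
tcp_pos: [0.5603, 0.0222, 0.1599]
eef_rot: [0.096, 0.995, -0.0, 0.0]
contact_force: [0.2, -1.2, -4.8]
opening: 0.0329
grasp_force: 30.0
t: 9.35
tcp_pos: [0.5604, 0.0223, 0.1554]
eef_rot: [0.096, 0.995, 0.0, 0.0]
contact_force: [-0.5, -0.8, -2.1]
opening: 0.0327
grasp_force: 30.0
t: 9.6
tcp_pos: [0.5604, 0.0223, 0.1534]
eef_rot: [0.096, 0.995, 0.0, 0.0]
contact_force: [-2.1, -1.1, 0.2]
opening: 0.0326
grasp_force: 30.0
```

```bash
python3 -m inch '[0,0,0,0,0,0.1,0.2, 0,0,0,0,0,0,0.2]'; python3 -m inch '[0,0,0,0,0,0.1,0.2, 0,0,0,0,0,0,0.2]'; python3 -m inch '[0,0,0,0,0,0.1,0.2, 0,0,0,0,0,0,0.2]'
```

```text
t: 9.77
tcp_pos: [0.5604, 0.0223, 0.1524]
eef_rot: [0.096, 0.995, 0.0, 0.0]
contact_force: [-2.4, 0.2, 1.4]
opening: 0.0327
grasp_force: 30.0
t: 9.93
tcp_pos: [0.5604, 0.0222, 0.1513]
eef_rot: [0.096, 0.995, 0.0, 0.0]
contact_force: [-3.1, 0.3, 2.0]
opening: 0.033
grasp_force: 30.0
t: 10.1
tcp_pos: [0.5605, 0.0222, 0.1509]
eef_rot: [0.096, 0.995, 0.0, 0.0]
contact_force: [-2.7, 0.1, 5.3]
opening: 0.0328
grasp_force: 30.0
```

```bash
python3 -m inch '[0,0,0,0,0,0.1,0.2, 0,0,0,0,0,0,0.2]'; python3 -m inch '[0,0,0,0,0,0.1,0.2, 0,0,0,0,0,0,0.2]'; python3 -m inch '[0,0,0,0,0,0.1,0.2, 0,0,0,0,0,0,0.2]'
```

```text
t: 10.27
tcp_pos: [0.5606, 0.0222, 0.1509]
eef_rot: [0.096, 0.995, 0.0, 0.0]
contact_force: [-5.7, -0.4, 7.4]
opening: 0.0328
grasp_force: 30.0
t: 10.43
tcp_pos: [0.5607, 0.0222, 0.1508]
eef_rot: [0.096, 0.995, 0.0, 0.001]
contact_force: [-8.0, 0.6, 11.7]
opening: 0.0324
grasp_force: 30.0
t: 10.6
tcp_pos: [0.5608, 0.0222, 0.1507]
eef_rot: [0.096, 0.995, 0.0, 0.001]
contact_force: [-9.9, 0.5, 13.6]
opening: 0.0328
grasp_force: 30.0
```

```bash
python3 -m inch '[0,0,0,0,0,-0.05,0.2, 0,0,0,0,0,0,0.2, 0,0,0,0,0,0,0.2]'; python3 - <<'E'
from h import *
im=viewer.read_camera("scene");K,T=cam("scene");a=cv2.imread("pics/scene0.png")
cv2.imwrite("pics/fin.png",cv2.resize(im[120:290,150:400],None,fx=3,fy=3,interpolation=cv2.INTER_CUBIC))
pr=lambda p:(lambda q:q[:2]/q[2])(K@(np.linalg.inv(T)@[*p,1])[:3])
p0=np.array([.572,.081,.206]);d=.06*np.array([-.191,-.982,0])
print("expected shift",pr(p0+d)-pr(p0),"per mm z",pr(p0+[0,0,.001])-pr(p0))
for i in(a,im):
    r=red(i)[:175,235:310];c=blobs(r)[0];print(cv2.boundingRect(c),cv2.moments(c)["m01"]/cv2.moments(c)["m00"])
E
```

```text
t: 10.85
tcp_pos: [0.5608, 0.0221, 0.1507]
eef_rot: [0.096, 0.995, 0.0, 0.001]
contact_force: [-9.0, 1.1, 13.2]
opening: 0.0329
grasp_force: 30.0
expected shift [-26.6902   4.9307] per mm z [ 0.0049 -0.4109]
(32, 143, 15, 9) 146.83592400690847
(7, 148, 14, 9) 152.19020715630884
```

View pics/fin.png

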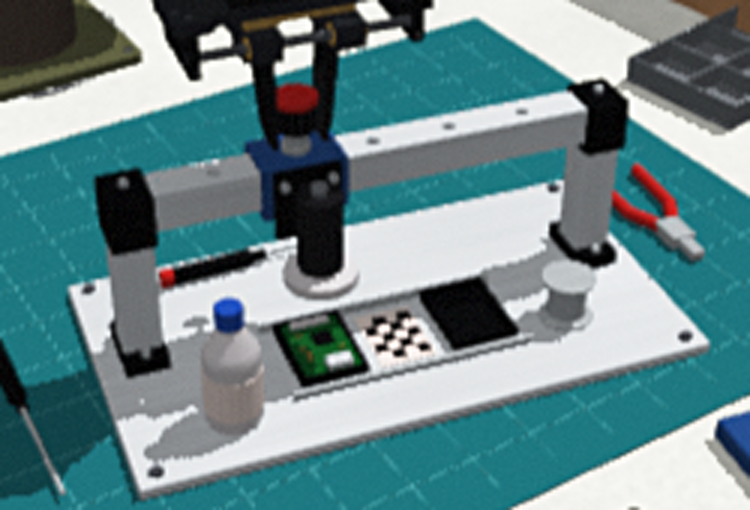

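The final view shows the sleeve one hole over on the green-board side with the fingers on the knob. The cap's image shift (5.35 px down, 4.9 expected) agrees with the pin being home, the push met a hard stop at about 13 N, and the other objects look unmoved.

```bash
python3 -c "
from workcell import bot
print(bot.job_done())"
```

```text
the job is handed in; nothing more can be done
None
```

Job handed in at about 11 s with no verdict returned: the camera is one hole over on the green-board side, and the gripper is still holding the knob with about 13 N of downward push. The hard stop and the cap's height in the image both indicate the pin is home, though the pads seem to grip the red cap, not the black grip (33 mm opening).

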